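Fill the gap in the bearing fixture with the right spacer

ROBOT

A 6-joint arm with a two-finger parallel gripper is mounted at the origin on a cart in front of the work surface, level with it; the furniture and walls round the work are solid. World frame = base frame: x ahead of the robot, y to its left, z up, the work surface at z = 0. Lengths are in m, angles in rad, forces in N, time in s.
With the tool pointing down it reaches from about 0.425 to 0.95 m from the base axis. Payload 3.5 kg.
Tool frame: the origin (TCP) lies midway between the tips of the shut fingers; the grasp point (between the pads) lies 19 mm behind it (ctrl.pinch_z is the distance from the TCP to the grasp point, in m); z points along the fingers, y is the line along which they close (so a half turn about z gives the same grasp; the last joint's range is limited). The gripper opens to 85 mm and grips with 20 to 120 N. Pads are 22 mm wide; open, the fingers measure 114 mm over their backs; the gripper's body (76 mm by 85 mm) begins 54 mm behind the grasp point. The pads swing forward as they close: fully open they stand 13 mm farther back than shut.
Start: joints at [-1.384, 0.286, 1.577, -0, 1.279, -0.15], TCP at [0.223, -0.637, 0.231] pointing down, gripper open.
Joint ranges: [-2.77, 2.77], [-0.9, 2.22], [0.21, 2.48], [-1.53, 4.67], [0.24, 2.81], [-2.84, 2.84]. Speed limits (rad/s): [2.79, 2.79, 3.14, 3.14, 3.14, 3.14].

INTERFACE

Orientations are given as a unit quaternion [x, y, z, w].
In Python, from plant import get_state, viewer, sign_off, ctrl gives the robot as it stands. The module is installed in compiled form; this text tells all that it offers.
- The arm moves only by the shell command python3 -m handwheel 'ROWS' [FORCE]. ROWS is JSON, a list that holds one entry, the list of rows, each a list of 5 numbers: the finger opening in m, from 0 to 0.0854, then the shift along the tool's x, y, z in m, then the turn about the tool's z in degrees. In form: [[[claw, x, y, z, spin], ...]]. A call has 1 to 12 rows; each row shifts and turns the commanded pose from where the row before left it, along the tool's axes as they then stand; what a row does not reach is not made up. A row lasts 1/12 s, in which the tool goes at most 41.7 mm and 7.16 degrees, less where a joint would pass 70% of its speed; a pose out of reach is approached as far as the arm can. A call is refused whole if a number of a shift passes 0.0417 or a number of a turn 7.16, either way. A call with a gripper value outside its range is refused whole. The fingers move at their own pace and stop on an object; FORCE is the grip in N (left out, the last holds). Time passes only in rows, so rows that do not move let the fingers close. It gives the time, the measured TCP pose, the force, the opening and the grip force at its end, in the units of the state.
- get_state(): the state, without advancing time (a new reading comes with each control period).
- viewer.read_camera(name): name is "scene" or "top" or "wrist"; returns the picture (480x640x3 uint8, blue, green, red); there is no depth.
- viewer.camera_params(name): a dict with "fov_y" (degrees; the focal length in pixels is half the picture's height over the tangent of half this angle, whatever the lens; pixels are square), "cx", "cy" (the principal point, pixels), "xyz" and "attitude" of the camera in the world; the wrist camera has in their place "hand_eye" (4x4, takes a point from camera to tool coordinates, whose origin is the TCP and whose axes are the flange's). Camera axes: x right, y up, looking along -z (the intrinsics and any distortion apply to the point x, -y, -z); pixel columns grow to the right and rows downward; lengths in m; the calibration is good to about 2 mm. A picture is of the moment at which its call begins: read the wrist's pose just before it. camera_params takes no time and is no camera call.
- sign_off(): hands the job in; it is judged then, once.
Trained networks look in the newest picture that a camera, given by its name, has taken for a name from the list of things; names that differ only in an ending like _2 or _b are one class to them, and where a whole thing is asked for, a point or a joint stands for the part that bears it (a point fixed in the world has none). Each returns a list of dicts, best first, with "confidence" (0 to 1); they miss things now and then, are a little off and sometimes report something else, mostly with a low value. They report only what shows in the picture. A call takes as long as a camera call.
- viewer.look_for(camera, name): "extent" ([left, top, width, height] as shares, 0 to 1, of the picture: columns of its width, rows of its height, round what is visible of it).
- viewer.outline_of(camera, name): "mask" (480x640 bool, what is visible of it) and "extent" ([left, top, width, height] as shares, 0 to 1, of the picture: columns of its width, rows of its height, round what is visible of it).
- viewer.pinpoint(camera, name): "xy" ([column, row] as shares, 0 to 1, of the picture: columns of its width, rows of its height: a listed point, or the origin of a listed thing).
The state is a dict: "time": time; "qpos": joint angles; "dq": joint speeds; "joint_efforts": joint torques, N m; "eef_pos": TCP position; "tcp_rot": TCP orientation; "contact_force": force on the tool from outside, world axes, zero at the start; "wrist_torque": the same for the moment, N m; "opening": opening from 0.0 (shut) to 1.0 (fully open); "finger_force": force on a finger pad.
Only numpy, scipy, OpenCV 4.12 (cv2) and the standard library are available. Lean on these libraries where they do the work, as an engineer would, in place of code of your own. Each camera call takes 0.05 s, during which the arm holds its last target. There are 200 camera calls.

TASK

A bearing block stands in the grey fixture and leaves a gap between itself and the end fence. Of the coloured spacer blocks on the board, find the one that fills this gap, the thickest that still goes in, and stand it upright in the gap, all the way down on the fixture's base plate and not overhanging the plate's edges. Let go of it and leave it there.

Things in the scene. Friction and masses are not known exactly. Their poses are not given: they have to be found in the camera images.
- fixture: Fixed grey base plate 80 x 186 x 12 mm (x, y, z), origin under its centre. Dark fences across it, tops 48 mm above its underside: end fence, inner face y = -75 mm; middle fence y = +19 to +33. A bearing block stands against the middle fence; the gap runs on from it to the end fence, open to +x and -x. A spare block is parked at y > 33. Both sides of the gap's mouth slope: 10 mm wide, 14 deep.
- wide_bearing_block: Brass, fixed, 60 x 48 x 36 mm, parallel to the fixture; origin on its underside, middle of its +y end. If at fixture y = +19 mm, it stands in the fixture: gap y = -75 to -29, 46 mm. If at +85 it is parked, and the silver narrow block (34 mm in y) stands in the fixture: gap y = -75 to -15, 60 mm.
- middle_spacer: Blue loose spacer block, upright on the plywood board (top 20 mm above the bench): 38 mm thick (its y), 50 mm deep (x), 80 mm high (z), origin at the centre of its underside. Fits the 46 mm gap, too loose in 60 mm. (A third, green spacer, 24 mm thick, is too thin for either gap.)
- thick_spacer: Orange loose spacer block, upright on the plywood board (top 20 mm above the bench): 52 mm thick (its y), 50 mm deep (x), 80 mm high (z), origin at the centre of its underside. Fits the 60 mm gap; does not go into the 46 mm one.

How it is judged:
At the end, for the whole second after the job is handed in: The right spacer (blue if the wide brass block is in the fixture, else orange) stands in the gap at rest: underside on the plate within 4 mm, upright within 0.1 rad, within 8 mm of the gap's middle along the fixture's y and 16 mm of its centre line along x (((y of wide_bearing_block in the frame of fixture below 0.05 m and x of middle_spacer in the frame of fixture between -0.016 and 0.016 m and y of middle_spacer in the frame of fixture between -0.06 and -0.044 m and z of middle_spacer in the frame of fixture between 0.008 and 0.016 m and angle between middle_spacer's own z axis and vertical below 0.1 rad and linear speed of middle_spacer below 0.01 m/s and angular speed of middle_spacer below 0.1 rad/s) or (y of wide_bearing_block in the frame of fixture above 0.05 m and x of thick_spacer in the frame of fixture between -0.016 and 0.016 m and y of thick_spacer in the frame of fixture between -0.053 and -0.037 m and z of thick_spacer in the frame of fixture between 0.008 and 0.016 m and angle between thick_spacer's own z axis and vertical below 0.1 rad and linear speed of thick_spacer below 0.01 m/s and angular speed of thick_spacer below 0.1 rad/s))); the robot touches nothing.
It also fails if it takes over 32 s, if anything falls off the work surface, if the arm or the gripper's body presses on something with over 40 N, if the wrist force passes 120 N, or if a joint passes its speed limit or range.

## Working session

There is one attempt and no reset: what is moved stays moved. The work goes in short steps, Python scripts to look and compute and a shell command to move; the robot and the scene stay as the last step left them, time stands still between calls to the robot, and variables do not carry over. Pictures are saved under pics/ and viewed, at most 10 in all, crops included, and the job is handed in when it is done.

```bash
mkdir -p pics
python3 - <<'E'
from plant import get_state, viewer, ctrl
import cv2
s=get_state();print(s, ctrl.pinch_z)
for c in ["scene","top","wrist"]:
    cv2.imwrite(f"pics/{c}0.png",viewer.read_camera(c)); print(c,viewer.camera_params(c))
    for n in ["fixture","wide_bearing_block","middle_spacer","thick_spacer"]:
        if c!="wrist":
            print(n,[(d['confidence'],[round(v*k) for v,k in zip(d['xy'],(640,480))]) for d in viewer.pinpoint(c,n)][:2])
print(get_state()['time'])
E
```

```text
{'time': 0.0, 'qpos': array([-1.38399312e+00,  2.87195011e-01,  1.57817726e+00,  1.30362412e-05,
        1.27860837e+00, -1.49997515e-01]), 'dq': array([-0.00061906,  0.00091279, -0.00151212, -0.00054056, -0.00062042,
       -0.00054439]), 'joint_efforts': array([ 1.62030715e-04, -4.05983162e+01, -2.92625785e+01, -1.35474706e-04,
        5.71826662e-03,  3.18746714e-06]), 'eef_pos': array([ 0.22297547, -0.63641011,  0.22992748]), 'tcp_rot': array([ 9.85853750e-01,  1.67603576e-01, -1.57331328e-05, -1.19390868e-03]), 'contact_force': array([-0.29343672, -0.59775402, -0.14668335]), 'wrist_torque': array([-0.00015386, -0.02223202, -0.00598551]), 'finger_force': 0.0, 'opening': 0.9987169452091548} 0.0187
scene {'fov_y': 50.80794079788066, 'cx': 315.16867451551974, 'cy': 235.97011386528942, 'xyz': array([-0.08184522, -0.64207885,  0.49150252]), 'attitude': array([ 0.45935238, -0.21734885, -0.37173189,  0.77689785])}
fixture [(0.77, [337, 223])]
wide_bearing_block [(0.83, [329, 214])]
middle_spacer [(0.77, [276, 277])]
thick_spacer [(0.58, [214, 246])]
top {'fov_y': 57.0357212691031, 'cx': 310.3940761461792, 'cy': 238.47510596676764, 'xyz': array([ 0.3987645 , -0.15706235,  0.89141134]), 'attitude': array([ 0.07858625, -0.0586392 , -0.69971944,  0.70765694])}
fixture [(0.68, [296, 201])]
wide_bearing_block [(0.74, [287, 201])]
middle_spacer [(0.76, [318, 311])]
thick_spacer [(0.65, [235, 300])]
wrist {'fov_y': 60.694090501794975, 'cx': 313.4063057732991, 'cy': 240.5532421817087, 'hand_eye': array([[-2.58687906e-04,  9.46528356e-01,  3.22620526e-01,
         8.26381932e-02],
       [ 9.99999934e-01,  3.26615150e-04, -1.56414759e-04,
        -5.67845229e-04],
       [-2.53423756e-04,  3.22620464e-01, -9.46528379e-01,
        -1.42711698e-01],
       [ 0.00000000e+00,  0.00000000e+00,  0.00000000e+00,
         1.00000000e+00]])}
0.55
```

View pics/top0.png

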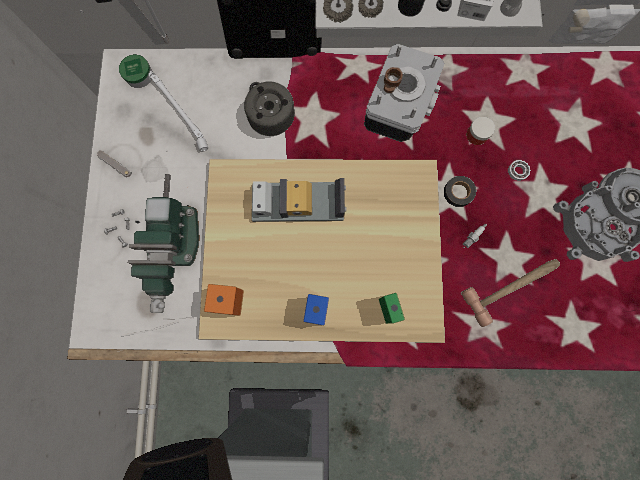

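View pics/scene0.png

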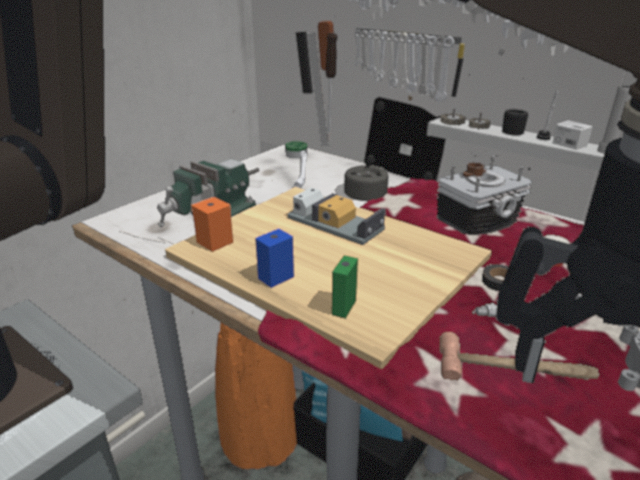

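The brass block (298,197) stands against the middle fence and the silver one (260,197) is parked, so the gap is 46 mm and blue is the right spacer. Blue's top is at (317,310) in the top view; the gap is at about (325,197), between the brass block and the end fence (340,197).

```bash
cat > h.py <<'E'
import numpy as np, cv2
from scipy.spatial.transform import Rotation as R
from scipy.optimize import minimize
from plant import get_state, viewer
def cam(c, s=None):
    p=viewer.camera_params(c); f=240/np.tan(np.radians(p['fov_y']/2))
    if c=='wrist':
        T=np.eye(4);T[:3,:3]=R.from_quat(s['tcp_rot']).as_matrix();T[:3,3]=s['eef_pos'];T=T@p['hand_eye']
        return T[:3,:3],T[:3,3],f,p['cx'],p['cy']
    return R.from_quat(p['attitude']).as_matrix(),p['xyz'],f,p['cx'],p['cy']
def proj(C,P):
    r,t,f,cx,cy=C; q=(np.asarray(P)-t)@r
    return np.c_[cx+f*q[:,0]/-q[:,2], cy-f*q[:,1]/-q[:,2]]
def box(x,y,yaw,lo,hi):
    P=np.array([[a,b,c] for a in (lo[0],hi[0]) for b in (lo[1],hi[1]) for c in (lo[2],hi[2])])
    P=P@R.from_euler('z',yaw).as_matrix().T; return P+[x,y,0]
def raster(C,P):
    m=np.zeros((480,640),np.uint8)
    h=cv2.convexHull(proj(C,P).astype(np.float32))
    cv2.fillConvexPoly(m,np.round(h*16).astype(np.int32),1,cv2.LINE_8,4); return m>0
def fit(obs,lo,hi,x0):
    "obs: list of (C,mask)"
    def cost(v):
        P=box(*v,lo,hi); c=0
        for C,m in obs:
            g=raster(C,P); c+=1-(g&m).sum()/(g|m).sum()
        return c
    best=None
    for yaw in np.radians([-15,-5,5,15]):
        x=np.array([x0[0],x0[1],yaw])
        sim=np.vstack([x,x+[.015,0,0],x+[0,.015,0],x+[0,0,.15]])
        r=minimize(cost,x,method='Nelder-Mead',options=dict(initial_simplex=sim,xatol=1e-4,fatol=1e-4))
        if best is None or r.fun<best.fun: best=r
    return best.x,best.fun
def ray(C,u,v,z):
    r,t,f,cx,cy=C; d=r@np.array([(u-cx)/f,-(v-cy)/f,-1]); return t+d*(z-t[2])/d[2]
E
python3 - <<'E'
from h import *
Ct=cam('top');Cs=cam('scene')
print(ray(Ct,318,311,.02),ray(Cs,276,277,.02),ray(Ct,296,201,.02),ray(Cs,337,223,.02))
M={}
for c in('top','scene'):
    viewer.read_camera(c)
    for n in('middle_spacer','wide_bearing_block','fixture'):
        d=viewer.outline_of(c,n); M[c,n]=d[0]['mask'] if d else None
        print(c,n,[(x['confidence'],x['mask'].sum()) for x in d])
np.savez('m.npz',**{a+'_'+b:m for (a,b),m in M.items() if m is not None})
for n,lo,hi,px in(('middle_spacer',(-.025,-.019,.02),(.025,.019,.1),ray(Ct,318,311,.02)),('wide_bearing_block',(-.03,-.048,.032),(.03,0,.068),ray(Ct,287,201,.03))):
    for cs in (('top',),('scene',),('top','scene')):
        v,f=fit([(cam(c),M[c,n]) for c in cs],lo,hi,px); print(n,cs,v.round(4),np.degrees(v[2]).round(1),round(f,3))
E
```

```text
[ 0.42639161 -0.14797329  0.02      ] [ 0.4283577  -0.14197728  0.02      ] [ 0.6481671 -0.1005799  0.02     ] [ 0.65024586 -0.1040195   0.02      ]
top middle_spacer [(0.74, np.int64(562))]
top wide_bearing_block [(0.71, np.int64(840))]
top fixture [(0.82, np.int64(2232))]
scene middle_spacer []
scene wide_bearing_block [(0.93, np.int64(898))]
scene fixture [(0.8, np.int64(1600))]
middle_spacer ('top',) [ 0.426  -0.1442 -0.2134] -12.2 0.146Traceback (most recent call last):
  File "<stdin>", line 13, in <module>
  File "h.py", line 32, in fit
    r=minimize(cost,x,method='Nelder-Mead',options=dict(initial_simplex=sim,xatol=1e-4,fatol=1e-4))
    res = _minimize_neldermead(fun, x0, args, callback, bounds=bounds,
                               **options)
    fsim[k] = func(sim[k])
              ~~~~^^^^^^^^
    fx = function(np.copy(x), *(wrapper_args + args))
  File "h.py", line 26, in cost
    g=raster(C,P); c+=1-(g&m).sum()/(g|m).sum()
                         ~^~
TypeError: unsupported operand type(s) for &: 'bool' and 'NoneType'
```

```bash
python3 -m handwheel '[[[0.085,0,0,0,-7.1],[0.085,0,0,0,-7.1],[0.085,0,0,0,-7.1],[0.085,0,0,0,-7.1],[0.085,0,0,0,-7.1],[0.085,0,0,0,-7.1],[0.085,0,0,0,-7.1],[0.085,0,0,0,-7.1]]]' && python3 -m handwheel '[[[0.085,0.039,0.011,-0.003,0],[0.085,0.039,0.011,-0.003,0],[0.085,0.039,0.011,-0.003,0],[0.085,0.039,0.011,-0.003,0],[0.085,0.039,0.011,-0.003,0],[0.085,0.039,0.011,-0.003,0],[0.085,0.039,0.011,-0.003,0],[0.085,0.039,0.011,-0.003,0],[0.085,0.039,0.011,-0.003,0],[0.085,0.039,0.011,-0.003,0],[0.085,0.039,0.011,-0.003,0],[0.085,0.039,0.011,-0.003,0]]]' && python3 -m handwheel '[[[0.085,0.039,0.011,0,0],[0.085,0.039,0.011,0,0],[0.085,0,0,0,0],[0.085,0,0,0,0]]]'
python3 - <<'E'
from h import *
s=get_state(); im=viewer.read_camera('wrist'); C=cam('wrist',s); cv2.imwrite('pics/w1.png',im)
print(s['eef_pos'],R.from_quat(s['tcp_rot']).as_matrix().round(3).tolist())
M={}
m0=np.load('m.npz')
for n in('middle_spacer','wide_bearing_block'):
    d=viewer.outline_of('wrist',n); print(n,[(x['confidence'],x['mask'].sum()) for x in d]); M[n]=d[0]['mask'] if d else None
for n,lo,hi,px in(('middle_spacer',(-.025,-.019,.02),(.025,.019,.1),(.427,-.145)),('wide_bearing_block',(-.03,-.048,.032),(.03,0,.068),(.648,-.08))):
    O=[('w',C,M[n])]+[(c,cam(c),m0[c+'_'+n]) for c in('top','scene') if c+'_'+n in m0]
    O=[o for o in O if o[2] is not None]
    for o in O+[None]:
        v,f=fit([(q[1],q[2]) for q in (O if o is None else [o])],lo,hi,px); print(n,o and o[0],v.round(4),np.degrees(v[2]).round(1),round(f,3))
    np.savez('w1_'+n+'.npz',M[n]) if M[n] is not None else 0
print(get_state()['time'])
E
```

```text
time: 1.62
eef_pos: [0.2231, -0.637, 0.2314]
tcp_rot: [0.786, 0.619, -0.0, 0.0]
contact_force: [0.3, -1.1, 0.1]
opening: 0.997
finger_force: 0.0
time: 2.62
eef_pos: [0.4643, -0.2126, 0.2679]
tcp_rot: [0.788, 0.616, 0.0, 0.001]
contact_force: [1.3, -0.7, -0.2]
opening: 0.993
finger_force: 0.0
time: 2.95
eef_pos: [0.5045, -0.1421, 0.2675]
tcp_rot: [0.786, 0.618, -0.0, 0.0]
contact_force: [-0.8, -0.4, 0.2]
opening: 0.995
finger_force: 0.0
[ 0.50445768 -0.14206693  0.26747057] [[0.236, 0.972, 0.0], [0.972, -0.236, -0.0], [-0.0, 0.0, -1.0]]
middle_spacer [(0.7, np.int64(4895)), (0.62, np.int64(4334))]
wide_bearing_block [(0.96, np.int64(4995))]
middle_spacer w [ 0.427  -0.145  -0.2618] -15.0 1.0
middle_spacer top [ 0.4274 -0.1445 -0.2071] -11.9 0.145
middle_spacer None [ 0.4274 -0.1445 -0.2071] -11.9 1.145
wide_bearing_block w [ 0.6454 -0.0841 -0.0018] -0.1 0.114
wide_bearing_block top [ 0.6446 -0.0853  0.0328] 1.9 0.07
wide_bearing_block scene [ 0.6452 -0.0819  0.0824] 4.7 0.058
wide_bearing_block None [ 0.6446 -0.0838  0.0294] 1.7 0.276
3.1
```

View pics/w1.png

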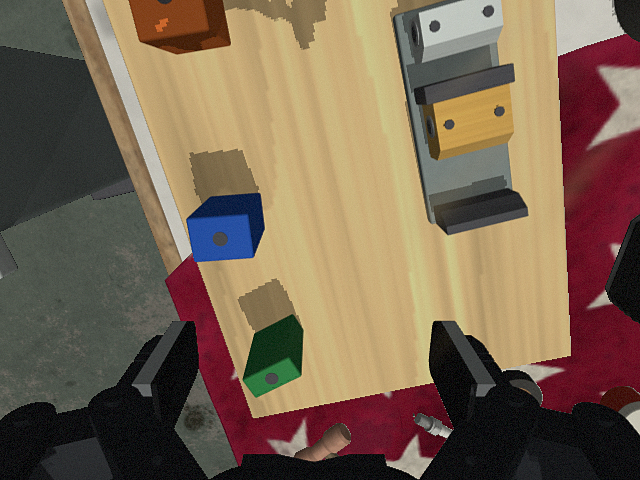

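The picture shows blue at (225,228) and the fixture at right, with the brass block at (470,122) and the gap at (475,175) before the end fence. The network's best "blue" mask was another block, so I'll refit from colour.

Run:
```python
from h import *
s=get_state(); C=cam('wrist',s)
def blue(f):
    im=cv2.imread(f); h=cv2.cvtColor(im,cv2.COLOR_BGR2HSV)
    m=cv2.inRange(h,(108,120,40),(125,255,255)); m=cv2.morphologyEx(m,cv2.MORPH_CLOSE,np.ones((15,15)))
    n,l,st,_=cv2.connectedComponentsWithStats(m); k=1+np.argmax(st[1:,4]); print(f,st[k]); return l==k
O=[('w',C,blue('pics/w1.png')),('t',cam('top'),blue('pics/top0.png')),('s',cam('scene'),blue('pics/scene0.png'))]
for o in O+[None]:
    v,f=fit([(q[1],q[2]) for q in (O if o is None else [o])],(-.025,-.019,.02),(.025,.019,.1),(.427,-.145)); print(o and o[0],v.round(4),np.degrees(v[2]).round(1),round(f,3))
    if o is None or o[0]=='w': vb=v
# predicted fixture features for brass pose guesses
im=cv2.imread('pics/w1.png')
for a,b in(((395,15),(432,222)),((437,233),(528,213))): 
    z=.032 if a[0]==395 else .068
    p,q=ray(C,*a,z),ray(C,*b,z); print(p,q,np.degrees(np.arctan2(*(q-p)[1::-1])))
def draw(P,col): cv2.polylines(im,[cv2.convexHull(proj(C,P).astype(np.float32)).astype(int)],True,col,1)
draw(box(*vb,(-.025,-.019,.02),(.025,.019,.1)),(0,255,255))
x,y,yaw=.645,-.084,.02
fx=np.array([x,y])-R.from_euler('z',yaw).as_matrix()[:2,:2]@[0,.019]
print(fx)
for lo,hi in(((-.04,-.093,.02),(.04,.093,.032)),((-.04,-.093,.032),(.04,-.075,.068)),((-.04,.019,.032),(.04,.033,.068)),((-.03,-.029,.032),(.03,.019,.068))):
    draw(box(*fx,yaw,lo,hi),(0,255,0))
cv2.imwrite('pics/o1.png',cv2.resize(im[0:300,150:570],None,fx=1.9,fy=1.9))
```

```text
pics/w1.png [ 187  193   77   69 4320]
pics/top0.png [304 294  25  31 586]
pics/scene0.png [ 257  230   36   57 1663]
w [ 0.4255 -0.1467 -0.0923] -5.3 0.086
t [ 0.4268 -0.1447 -0.1399] -8.0 0.111
s [ 0.4286 -0.1416  0.3714] 21.3 0.117
None [ 0.4263 -0.1458 -0.1382] -7.9 0.392
[ 0.60390566 -0.0154421   0.032     ] [ 0.60672588 -0.19823998  0.032     ] -89.11610788470774
[ 0.60147572 -0.19644205  0.068     ] [ 0.680257   -0.19739796  0.068     ] -0.6951774636537071
[ 0.64537997 -0.1029962 ]
```

View pics/o1.png

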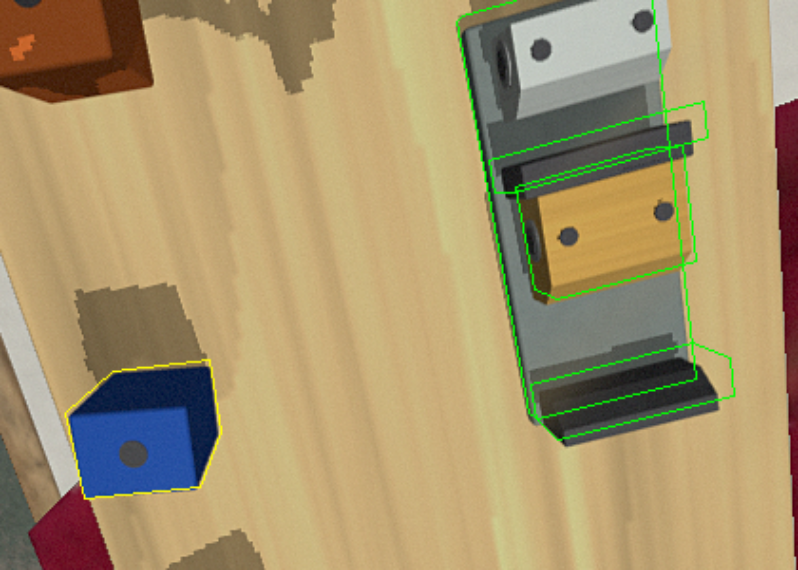

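Blue's fit is good, at yaw about -6°. The fixture overlay is a few mm off, so I'll refine that from closer. Next I hover over blue.

```bash
python3 -m handwheel '[[[0.085,0,0,0,-7.1],[0.085,-0.004,-0.026,0.032,0],[0.085,-0.004,-0.026,0.032,0],[0.085,-0.003,-0.025,0.032,0],[0.085,0,0,0,0],[0.085,0,0,0,0]]]'
cat >> h.py <<'E'
def blue(im):
    h=cv2.cvtColor(im,cv2.COLOR_BGR2HSV)
    m=cv2.inRange(h,(108,120,40),(125,255,255)); m=cv2.morphologyEx(m,cv2.MORPH_CLOSE,np.ones((15,15)))
    n,l,st,_=cv2.connectedComponentsWithStats(m); k=1+np.argmax(st[1:,4]); return l==k
def draw(im,C,P,col=(0,255,0)): cv2.polylines(im,[cv2.convexHull(proj(C,P).astype(np.float32)).astype(int)],True,col,1)
def az(s):
    r=R.from_quat(s['tcp_rot']).as_matrix(); return np.degrees(np.arctan2(r[1,0],r[0,0])),r
E
python3 - <<'E'
from h import *
s=get_state(); im=viewer.read_camera('wrist'); C=cam('wrist',s)
a,r=az(s); print(s['eef_pos'],a)
v,f=fit([(C,blue(im))],(-.025,-.019,.02),(.025,.019,.1),(.426,-.1455)); print(v,np.degrees(v[2]),f)
print('shift',(np.r_[v[:2],.06]-s['eef_pos'])@r,'spin',a-(90+np.degrees(v[2])))
draw(im,C,box(*v,(-.025,-.019,.02),(.025,.019,.1)));cv2.imwrite('pics/w2.png',im)
E
```

```text
time: 3.6
eef_pos: [0.4221, -0.1455, 0.1675]
tcp_rot: [0.749, 0.662, -0.001, -0.004]
contact_force: [-0.3, 0.2, 1.0]
opening: 0.994
finger_force: 0.0
[ 0.4221234  -0.14545793  0.16748985] 82.97727222716567
[ 0.42717547 -0.14476506 -0.22921097] -13.132821137036656 0.1004081632653061
shift [0.00096048 0.00568608 0.10745611] spin 6.110093364202328
```

View pics/w2.png

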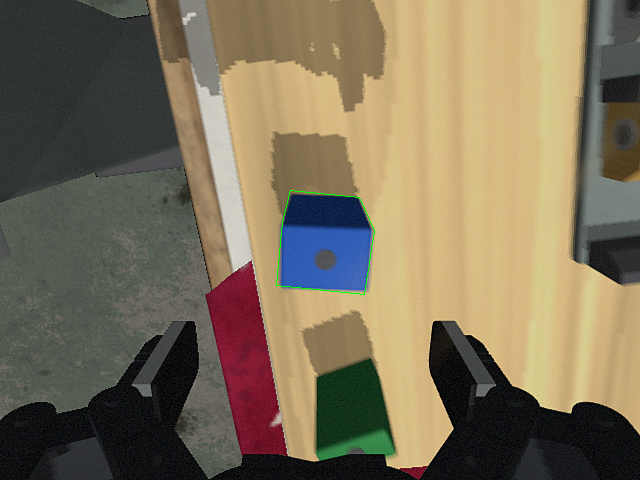

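The hull overlay matches blue. Its top-face centre is at (325,258), about 6 mm along tool y, and it is turned about 4° from the tool. Green (355,410) is clear of the fingers.

```bash
python3 -m handwheel '[[[0.085,0.001,0.0055,0,4.5],[0.085,0,0,0.036,0],[0.085,0,0,0.036,0],[0.085,0,0,0.035,0],[0.085,0,0,0,0],[0.04,0,0,0,0],[0.04,0,0,0,0],[0.04,0,0,0,0],[0.04,0,0,0,0],[0.04,0,0,0,0],[0.04,0,0,0,0],[0.04,0,0,0,0]]]' 50
```

```text
time: 4.65
eef_pos: [0.4344, -0.1472, 0.0681]
tcp_rot: [0.773, 0.634, 0.001, 0.004]
contact_force: [0.1, -1.4, 6.7]
opening: 0.576
finger_force: 53.5
```

```bash
python3 -m handwheel '[[[0.04,0,0,-0.03,0],[0.04,0,0,-0.04,0],[0.04,0,0,-0.04,0],[0.04,0,0,0,-5.6],[0.04,0,0,0,-5.6],[0.04,-0.013,0.035,0,0],[0.04,-0.013,0.035,0,0],[0.04,-0.013,0.035,0,0],[0.04,-0.013,0.035,0,0],[0.04,-0.013,0.035,0,0],[0.04,-0.013,0.035,0,0],[0.04,0,0,0,0]]]' 50
cat > f.py <<'E'
from h import *
import sys
s=get_state(); im=viewer.read_camera('wrist'); C=cam('wrist',s)
a,r=az(s); print(s['eef_pos'],a,s['opening'])
d=viewer.outline_of('wrist','wide_bearing_block'); print([(x['confidence'],x['mask'].sum()) for x in d])
v,f=fit([(C,d[0]['mask'])],(-.03,-.048,.032),(.03,0,.068),(.645,-.084)); print(v,np.degrees(v[2]),f)
Rz=R.from_euler('z',v[2]).as_matrix()[:2,:2]; fx=v[:2]-Rz@[0,.019]; g=fx+Rz@[0,-.052]
print('fixture',fx,'gap',g,'shift',(np.r_[g,s['eef_pos'][2]]-s['eef_pos'])@r,'spin',a-(90+np.degrees(v[2])))
cv2.imwrite('pics/raw_'+sys.argv[1],im)
for lo,hi in(((-.04,-.093,.02),(.04,.093,.032)),((-.03,-.029,.032),(.03,.019,.068))): draw(im,C,box(*fx,v[2],lo,hi))
cv2.imwrite('pics/'+sys.argv[1],im)
E
python3 f.py w3.png
```

```text
time: 5.65
eef_pos: [0.6462, -0.2262, 0.1734]
tcp_rot: [0.708, 0.706, 0.001, 0.002]
contact_force: [-0.5, 0.5, -1.9]
opening: 0.575
finger_force: 53.1
[ 0.64624314 -0.22621163  0.17338853] 89.88486224125377 0.5750147673820774
[(0.56, np.int64(9119))]
[ 0.64501204 -0.08379215  0.0096275 ] 0.5516151049811249 0.014197463964452206
fixture [ 0.64519496 -0.10279127] gap [ 0.64569559 -0.15478886] shift [ 0.07142145 -0.00069067 -0.00011231] spin -0.6667528637273534
```

View pics/w3.png

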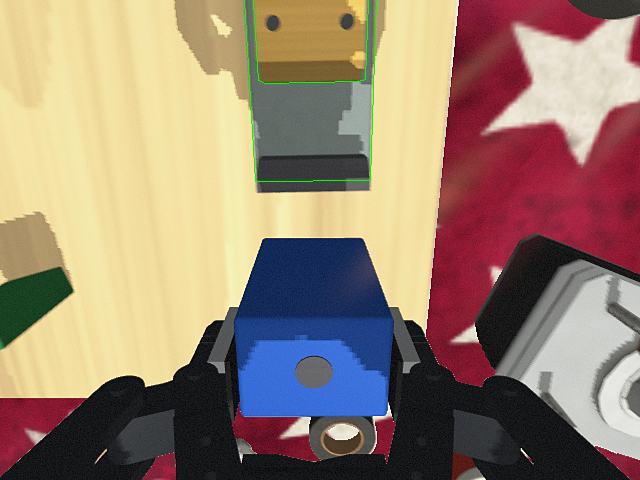

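The brass block fit is near-exact (IoU 0.986); the gap runs from row 85 to row 155, and the held block is at (315,330). Next I measure the block's offset in the hand.

Run:
```python
from h import *
s=get_state(); im=cv2.imread('pics/raw_w3.png'); C=cam('wrist',s); a,r=az(s)
h=cv2.cvtColor(im,cv2.COLOR_BGR2HSV); m=cv2.inRange(h,(105,110,40),(128,255,255)); m=cv2.morphologyEx(m,cv2.MORPH_CLOSE,np.ones((35,35)))
n,l,st,_=cv2.connectedComponentsWithStats(m); k=1+np.argmax(st[1:,4]); print(st[k])
for dz in(-.004,0,.004):
    b=s['eef_pos'][2]-.048+dz
    v,f=fit([(C,l==k)],(-.025,-.019,b),(.025,.019,b+.08),s['eef_pos'][:2])
    g=np.array([.6457,-.1548])
    print(dz,v,np.degrees(v[2]),f,'off',(np.r_[v[:2]-s['eef_pos'][:2],0])@r,'shift',np.r_[g-v[:2],0]@r)
```

```text
[  234   238   160   179 25401]
-0.004 [ 0.64136755 -0.22485337 -0.00410302] -0.23508578565995486 0.009636855094605656 off [-7.40664210e-04 -7.37680758e-04  1.39727435e-07] shift [7.00604488e-02 4.21627438e-03 2.43061772e-05]
0 [ 0.64167793 -0.22267078 -0.0046055 ] -0.2638757513473855 0.05389600715137066 off [ 1.44243156e-03 -4.30924626e-04  7.96738743e-07] shift [6.78773530e-02 3.90951825e-03 2.36491659e-05]
0.004 [ 0.64165678 -0.22006072 -0.09041007] -5.180115173851491 0.11111499965003147 off [ 4.05245470e-03 -4.56403435e-04  1.80671793e-06] shift [6.52673299e-02 3.93499706e-03 2.26391867e-05]
```

```bash
python3 -m handwheel '[[[0.04,0.035,0.004,0,-0.8],[0.04,0.035,0,0,0],[0.04,0,0,0.02,0],[0.04,0,0,0.01,0],[0.04,0,0,0,0],[0.04,0,0,0,0],[0.04,0,0,0,0]]]' 50
python3 f.py w4.png
```

```text
time: 6.33
eef_pos: [0.645, -0.1549, 0.1453]
tcp_rot: [0.703, 0.711, 0.0, 0.001]
contact_force: [0.2, 0.4, -0.7]
opening: 0.575
finger_force: 53.1
[ 0.64499126 -0.15489122  0.14531973] 90.62940381288249 0.575303562197318
[(0.57, np.int64(9248))]
[ 0.64483639 -0.08487504  0.01004392] 0.5754739659572847 0.12540192926045013
fixture [ 0.64502722 -0.10387408] gap [ 0.6455495  -0.15587146] shift [-9.86311866e-04  5.47433132e-04  1.22830897e-06] spin 0.05392984692520031
```

View pics/w4.png

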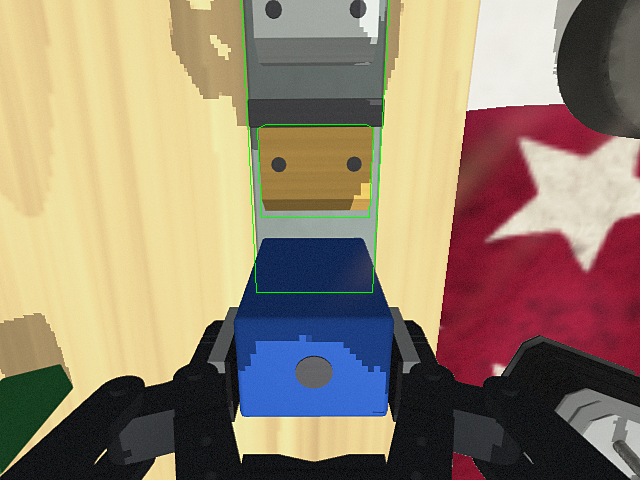

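Run:
```python
from h import *
s=get_state(); C=cam('wrist',s); print(s['eef_pos'])
for y in (-.1028,-.1038,-.1048):
    P=box(.645,y,.0098,(-.03,-.029,.054),(.03,-.029,.054))[[0,-1]]
    Q=box(.645,y,.0098,(-.03,-.019,.068),(.03,-.019,.068))[[0,-1]]
    T=box(.645,y,.0098,(-.03,.019,.068),(.03,.019,.068))[[0,-1]]
    print(y,*[proj(C,A).round(1).tolist() for A in(P,Q,T)])
im=cv2.imread('pics/raw_w4.png'); h=cv2.cvtColor(im,cv2.COLOR_BGR2HSV)
for c in (285,310,335): print(c,[tuple(map(int,(i,*h[i,c]))) for i in list(range(118,132,2))+list(range(192,220,2))])
```

```text
[ 0.64547034 -0.15502354  0.14564859]
-0.1028 [[263.4, 208.8], [365.3, 208.8]] [[259.7, 197.5], [369.2, 197.5]] [[256.7, 125.6], [372.5, 125.7]]
-0.1038 [[263.4, 210.5], [365.2, 210.5]] [[259.8, 199.3], [369.1, 199.3]] [[256.8, 127.6], [372.4, 127.7]]
-0.1048 [[263.4, 212.1], [365.1, 212.1]] [[259.9, 201.1], [369.0, 201.1]] [[256.8, 129.6], [372.3, 129.7]]
285 [(118, 85, 24, 64), (120, 138, 19, 66), (122, 90, 4, 61), (124, 90, 12, 63), (126, 118, 57, 54), (128, 20, 155, 169), (130, 19, 146, 169), (192, 19, 151, 157), (194, 20, 149, 157), (196, 19, 144, 163), (198, 19, 153, 160), (200, 18, 142, 113), (202, 20, 153, 115), (204, 20, 162, 110), (206, 19, 156, 111), (208, 18, 156, 116), (210, 22, 88, 125), (212, 81, 20, 170), (214, 68, 17, 162), (216, 75, 19, 163), (218, 76, 17, 162)]
310 [(118, 128, 15, 67), (120, 135, 8, 65), (122, 114, 20, 63), (124, 150, 4, 66), (126, 116, 75, 51), (128, 20, 151, 167), (130, 19, 151, 165), (192, 19, 148, 158), (194, 19, 155, 163), (196, 19, 151, 160), (198, 20, 151, 164), (200, 20, 150, 112), (202, 20, 157, 114), (204, 20, 150, 114), (206, 20, 146, 112), (208, 18, 151, 115), (210, 24, 60, 132), (212, 83, 14, 169), (214, 71, 21, 170), (216, 78, 18, 174), (218, 73, 18, 171)]
335 [(118, 90, 4, 60), (120, 0, 0, 63), (122, 70, 12, 63), (124, 150, 11, 68), (126, 113, 80, 51), (128, 19, 151, 167), (130, 20, 156, 162), (192, 19, 152, 158), (194, 18, 152, 156), (196, 20, 149, 159), (198, 19, 148, 164), (200, 21, 158, 108), (202, 20, 146, 117), (204, 19, 161, 111), (206, 21, 148, 114), (208, 20, 145, 123), (210, 32, 34, 143), (212, 85, 20, 169), (214, 75, 18, 169), (216, 75, 18, 173), (218, 79, 12, 168)]
```

The three brass edges put the gap centre at y = -0.1556, and the block is at -0.1557. Now descending.

```bash
python3 -m handwheel '[[[0.04,0,0,0.012,0],[0.04,0,0,0.012,0],[0.04,0,0,0.012,0],[0.04,0,0,0.012,0],[0.04,0,0,0.006,0],[0.04,0,0,0,0],[0.04,0,0,0,0],[0.04,0,0,0,0]]]' 50
```

```text
time: 7.1
eef_pos: [0.6456, -0.154, 0.0908]
tcp_rot: [0.703, 0.711, 0.0, 0.0]
contact_force: [0.6, 0.2, -1.4]
opening: 0.578
finger_force: 53.1
```

```bash
python3 -m handwheel '[[[0.04,0,0,0.002,0],[0.04,0,0,0.002,0],[0.04,0,0,0.001,0],[0.04,0,0,0,0],[0.04,0,0,0,0]]]' 50;  python3 -m handwheel '[[[0.04,0,0,0.001,0],[0.04,0,0,0.001,0],[0.04,0,0,0,0],[0.04,0,0,0,0]]]'
```

```text
time: 7.52
eef_pos: [0.6451, -0.1539, 0.0854]
tcp_rot: [0.703, 0.711, 0.0, -0.0]
contact_force: [0.3, -0.4, -1.6]
opening: 0.573
finger_force: 53.1
time: 7.85
eef_pos: [0.645, -0.1539, 0.0832]
tcp_rot: [0.703, 0.711, -0.0, -0.0]
contact_force: [-0.2, 0.4, -1.6]
opening: 0.579
finger_force: 53.1
```

```bash
python3 -m handwheel '[[[0.04,0,0,0.001,0],[0.04,0,0,0.001,0],[0.04,0,0,0,0],[0.04,0,0,0,0]]]';  python3 -m handwheel '[[[0.04,0,0,0.001,0],[0.04,0,0,0,0],[0.04,0,0,0,0]]]'
```

```text
time: 8.18
eef_pos: [0.645, -0.1539, 0.0812]
tcp_rot: [0.703, 0.711, -0.0, -0.0]
contact_force: [0.6, 0.0, -0.8]
opening: 0.576
finger_force: 53.1
time: 8.43
eef_pos: [0.6451, -0.1539, 0.0803]
tcp_rot: [0.703, 0.711, -0.0, 0.0]
contact_force: [-0.2, 0.3, -1.7]
opening: 0.578
finger_force: 53.2
```

```bash
python3 -m handwheel '[[[0.04,0,0,0.001,0],[0.04,0,0,0,0],[0.04,0,0,0,0]]]';  python3 -m handwheel '[[[0.04,0,0,0.001,0],[0.04,0,0,0,0],[0.04,0,0,0,0]]]'
```

```text
time: 8.68
eef_pos: [0.6452, -0.1539, 0.0802]
tcp_rot: [0.703, 0.711, 0.0, 0.0]
contact_force: [-2.5, 0.5, 3.5]
opening: 0.577
finger_force: 53.4
time: 8.93
eef_pos: [0.6452, -0.154, 0.0802]
tcp_rot: [0.703, 0.711, -0.0, -0.0]
contact_force: [-4.0, 1.9, 8.3]
opening: 0.572
finger_force: 53.9
```

Contact came at TCP z 0.080, as expected for the base plate (0.048 + 0.032). I release and retreat upward.

```bash
python3 -m handwheel '[[[0.085,0,0,0,0],[0.085,0,0,0,0],[0.085,0,0,0,0],[0.085,0,0,0,0],[0.085,0,0,0,0],[0.085,0,0,0,0]]]' && python3 -m handwheel '[[[0.085,0,0,-0.02,0],[0.085,0,0,-0.035,0],[0.085,0,0,-0.035,0],[0.085,0,0,-0.035,0],[0.085,0,0,0,0],[0.085,0,0,0,0],[0.085,0,0,0,0]]]'
python3 - <<'E'
from h import *
s=get_state(); im=viewer.read_camera('wrist'); C=cam('wrist',s); print(s['eef_pos'])
for b in(.032,.038):
    v,f=fit([(C,blue(im))],(-.025,-.019,b),(.025,.019,b+.08),(.645,-.155))
    print(b,v,np.degrees(v[2]),f,R.from_euler('z',-.0098).apply(np.r_[v[:2]-[.645,-.1036],0]))
cv2.imwrite('pics/w5.png',im)
E
```

```text
time: 9.43
eef_pos: [0.645, -0.1539, 0.078]
tcp_rot: [0.703, 0.711, -0.0, -0.0]
contact_force: [0.5, -0.3, -0.4]
opening: 0.999
finger_force: 0.0
time: 10.02
eef_pos: [0.6448, -0.1537, 0.2028]
tcp_rot: [0.703, 0.711, -0.0, -0.0]
contact_force: [-0.0, -0.1, 0.7]
opening: 0.996
finger_force: 0.0
[ 0.64476293 -0.15374462  0.20277214]
0.032 [ 0.64419209 -0.15368323  0.01140278] 0.6533309551115167 0.09909271335412528 [-0.00129868 -0.05007291  0.        ]
0.038 [ 0.64314131 -0.15017163  0.04600241] 2.6357439975364834 0.1430113329735564 [-0.002315   -0.04655118  0.        ]
```

View pics/w5.png

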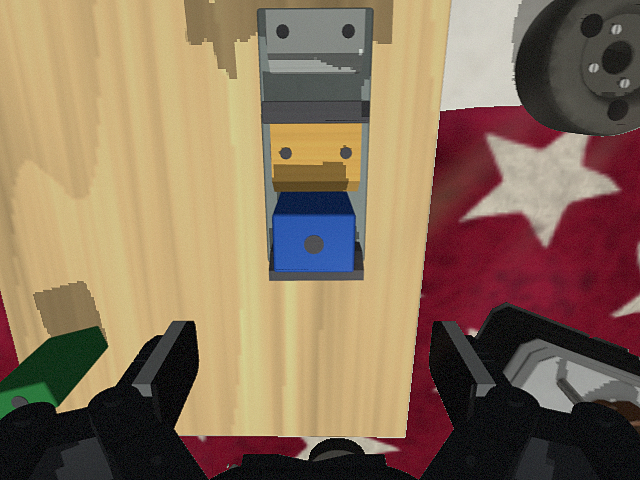

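The blue block (315,240) stands upright between the brass block and the end fence, at about (-1, -50) mm in the fixture frame, seated and inside the plate's edges.

```bash
python3 -c "
from plant import sign_off; print(sign_off())"
```

```text
the job is handed in; nothing more can be done
None
```

The blue spacer stands upright in the 46 mm gap, seated on the base plate and released, and the job was handed in at about 10 s; no verdict was reported back.

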